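Set up a mould for measuring over the gauge ball

TASK

I am about to measure this mould over a gauge ball: first lay the straightedge flush against the mould's front edge (the long one facing the robot), standing on the bench and centred along that edge, and let go of it. Then pick up the red gauge tray by its handle and bring it over to the mould without letting the loose ball roll out of its pocket or the straightedge shift, and finish while still holding the tray in the air, level and still, over the middle of the mould and about 10 cm above it, so that I can take the ball. Leave the other things on the bench where they are.

Things in the scene. Friction and masses are not known exactly. Their poses are not given: they have to be found in the camera images.
- mould: lower half of a steel mould, fixed: a flat block 140 (x) x 200 (y) x 25 (z) mm. Origin: centre of its underside, on the bench; z up. Front face: the 200 mm long, 25 mm high plane at x = -70 mm, facing the robot. Three round cavities in its top; two guide pins 12 mm thick stand 22 mm above the top at (52, 83) and (-52, -83) mm; a bar handle sticks out 33 mm from the middle of each short side
- mould_edge (a point): the middle of the mould's lower front edge, on the bench: axes as the mould's, so x = 0 is the plane of the front face, -x points away from the mould, y runs along the edge
- mould_top (a point): the middle of the mould's top face, 25 mm above the bench
- straightedge: loose steel straightedge, 0.55 kg, standing on the bench: a bar 14 (x) x 200 (y) x 26 (z) mm with a black plastic hand grip on top, 14 mm thick (x), 72 mm long (y), from z = 26 to 58 mm, at mid length. Origin: centre of its underside, z up, y along its length; both long sides are alike. Fingers that hold the grip above z = 28 mm clear the mould's top
- straightedge_grip (a point): the middle of the hand grip, 44 mm above the straightedge's underside, on its centre line; grip it across its 14 mm
- tray: loose red gauge tray, 0.27 to 0.47 kg: a plate 112 (x) x 150 (y) x 14 (z) mm with a flat aluminium handle bar over its middle, along its y, on two end posts. Origin: centre of its underside; z up. One round pocket with the ball on its +x half; five short steel plug gauges fixed upright in a row along its -x half, tops 28 mm above the underside
- tray_handle (a point): the middle of the handle bar, 66 mm above the tray's underside; the bar is 12 mm thick (x), 16 mm high (z, from 58 to 74 mm) and 130 mm long between its posts (y); grip it across its 12 mm
- tray_pocket (a point): the middle of the pocket's flat floor, 11 mm above the tray's underside and at x = 32 mm, y = 0 of the tray. The pocket is round, 35 mm across and only 3 mm deep: the ball rolls about freely in it and climbs out over the rim if the tray is tipped by about 40 degrees, or by less if it is jerked or knocked
- ball_center (a point): the centre of the steel gauge ball, 24 mm in diameter, 57 g, loose in the tray's pocket
- caliper: bystander: digital caliper lying flat, 235 mm long; origin under its middle, y along its beam
- hammer: bystander: brass-headed hammer lying on the bench; origin under the hammer
- spray_can: bystander: blue and white can of mould spray, 54 mm across and 170 mm high, standing; origin under its middle
- pin_bin: bystander: yellow open bin, 100 x 140 x 45 mm, with steel ejector pins in it; origin under its middle
- screwdriver: bystander: screwdriver lying on the bench; origin under it
- drift: bystander: square brass drift, 150 x 14 x 14 mm, lying on the bench; origin under its middle, x along its length

How it is judged (in metres and radians):
On the way, in this order (a step that is already met when the one before it is completed fails the run):
1. the straightedge stands flush against the mould's front edge, centred along it, and has been let go of (x of straightedge in the frame of mould_edge between -0.0095 and -0.0055 m and y of straightedge in the frame of mould_edge between -0.03 and 0.03 m and angle between the y axis of straightedge and the y axis of mould, either way round below 0.02 rad and angle between straightedge's own z axis and vertical below 0.05 rad and height (world z) of straightedge below 0.004 m and contact force between straightedge and the fingers below 0.1 N), for 0.3 s.
2. the tray has been lifted off the bench with the ball in its pocket (height (world z) of tray above 0.03 m and distance between ball_center and tray_pocket below 0.019 m), for 0.2 s.
At the end, for the whole second after the job is handed in: straightedge let go, upright on the bench, flush with the front face (gap under 2.5 mm, parallel within 0.02 rad), centred within 30 mm; tray held by the fingers alone, still, level within 0.07 rad, within 40 mm of the mould's middle, underside 60-150 mm above its top; ball in its pocket (all of step 1 and contact force between tray and the fingers above 1 N and contact force between tray and mould below 0.1 N and contact force between tray and straightedge below 0.1 N and horizontal distance between tray and mould below 0.04 m and height (world z) of tray between 0.085 and 0.175 m and angle between tray's own z axis and vertical below 0.07 rad and linear speed of tray below 0.02 m/s and distance between ball_center and tray_pocket below 0.019 m); the arm keeps its last pose, push and grip.
It fails at once if the ball left its pocket (distance between ball_center and tray_pocket above 0.021 m).
It fails at once if one of the bystanders was disturbed (moved more than 15 mm) (distance of any of caliper, hammer, spray_can, pin_bin, screwdriver, drift from where it was at the start of the episode above 0.015 m).
It also fails if it takes over 61 s, if anything falls off the work surface, if the arm or the gripper's body presses on something with over 40 N, if the wrist force passes 120 N, or if a joint passes its speed limit or range.

ROBOT

A 7-joint arm with a two-finger parallel gripper is mounted at the origin on the work surface. World frame = base frame: x ahead of the robot, y to its left, z up, the work surface at z = 0. Lengths are in m, angles in degrees, forces in N, time in s.
With the tool pointing down it reaches from about 0.4 to 0.85 m from the base axis. Payload 10.4 kg.
Tool frame: the origin (TCP) lies on the mounting face of the last link; the fingertips stand 173 mm ahead of it and the grasp point (between the pads) lies 155 mm ahead of it; z points along the fingers, y is the direction in which the jaws open and shut (so a half turn about z gives the same grasp; the last joint's range is limited). The gripper opens to 85 mm and grips with 20 to 120 N. Pads are 22 mm wide; open, the fingers measure 114 mm over their backs; the gripper's body (76 mm by 85 mm) begins 54 mm behind the grasp point. The pads swing forward as they close: fully open they stand 13 mm farther back than shut.
Start: joints at [-64.549, 19.034, -3.707, 83.658, 1.238, 77.344, -5.071], TCP at [0.281, 0.558, 0.405] pointing down, gripper open.
Joint ranges: [-148.97, 148.97], [-28.65, 121.19], [-84.17, 76.75], [9.2, 138.47], [-72.65, 252.65], [3.7, 117.97], [-149.18, 149.18]. Speed limits (degrees/s): [127.2, 127.2, 159.86, 159.86, 180, 180, 180].

INTERFACE

Orientations are given as [roll, pitch, yaw] about the fixed x, y, z axes, in that order (R = Rz(yaw) Ry(pitch) Rx(roll)).
In Python, from station import * gives the robot as it stands.
- The arm moves only by the tool servo_tool, never from a script. Its argument "commands" is text: rows parted by semicolons, each of 7 numbers parted by spaces: the shift along the tool's x, y, z scaled (see below), then the turn, a rotation vector about the tool's x, y, z scaled (see below), then the gripper command: -1 is shut, 1 is fully open, values between are in proportion. A call has exactly 5 rows; each row is the pose to reach, as a shift and turn from the pose commanded when the call began, along the tool's axes at that moment; what a row does not reach only later rows make up. The controller multiplies each number of a shift by 12 cm and each number of a turn by 30 degrees. A row lasts 1/10 s, in which the tool goes at most 50 mm and 8.59 degrees, less where a joint would pass 70% of its speed; a pose out of reach is approached as far as the arm can. A call with a number of a shift or a turn outside -1 to 1 is refused whole. A call with a gripper value outside its range is refused whole. The fingers move at their own pace and stop on an object; "grip_force" is the grip in N (left out, the last holds). Time passes only in rows, so rows that repeat a pose let the fingers close, or fill a call up. It gives the time, the measured TCP pose, the force and the opening at its end, in the units of the state.
- get_state(): the state, without advancing time (a new reading comes with each control period).
- capture(name): name is "side" or "top"; returns the picture (384x512x3 uint8, blue, green, red); there is no depth.
- camera_model(name): a dict with "fx", "fy", "cx", "cy" (pixels), "R" (3x3) and "t" (3): a world point X has camera coordinates R X + t. Camera axes: x right, y down, z forward; pixel columns grow to the right and rows downward; lengths in m; the calibration is good to about 2 mm. A picture is of the moment at which its call begins. camera_model takes no time and is no camera call.
- finish_job(): hands the job in, once; it reports no verdict.
Trained networks look in the newest picture that a camera, given by its name, has taken for a name from the list of things; names that differ only in an ending like _2 or _b are one class to them, and where a whole thing is asked for, a point or a joint stands for the part that bears it (a point fixed in the world has none). Each returns a list of dicts, best first, with "p" (0 to 1); they miss things now and then, are a little off and sometimes report something else, mostly with a low value. They report only what shows in the picture. A call takes as long as a camera call.
- find_in(camera, target): "location" ([row, column] in pixels, amid what is visible of it).
The state is a dict: "clock": time; "q": joint angles; "joint_vel": joint speeds; "effort": joint torques, N m; "eef_pos": TCP position; "orientation": TCP orientation; "force": force on the tool from outside, world axes, zero at the start; "wrist_torque": the same for the moment, N m; "finger_gap": opening from 0.0 (shut) to 1.0 (fully open).
Only numpy, scipy, OpenCV 4.12 (cv2) and the standard library are available. Lean on these libraries where they do the work, as an engineer would, in place of code of your own. Each camera call takes 0.05 s, during which the arm holds its last target.

## Working session

There is one attempt and no reset: what is moved stays moved. The work goes in short steps, Python scripts to look and compute and a tool call to move; the robot and the scene stay as the last step left them, time stands still between calls to the robot, and variables do not carry over. Pictures are saved under pics/ and viewed, and the job is handed in when it is done.

Besides the shell and the picture viewer there is one more tool, called after ">>>" by a JSON object that holds its "api" and its "payload", one argument or row to a line. servo_tool: Moves the arm, as the interface text tells. Its arguments: {"type":"object","properties":{"commands":{"type":"string"},"grip_force":{"type":"number"}},"required":["commands"]}

```bash
ls; mkdir -p pics; python3 - <<'E'
from station import *
import cv2
print(get_state())
for n in ["side","top"]:
    im=capture(n); cv2.imwrite(f"pics/{n}0.png",im)
    print(n,camera_model(n))
    for t in ["mould","straightedge","straightedge_grip","tray","tray_handle","ball_center"]:
        print(t,[(d['p'],d['location']) for d in find_in(n,t)][:2])
E
```

```text
pics
{'clock': 0.0, 'q': array([-64.54966231,  19.07198476,  -3.70663148,  83.70541032,
         1.23870094,  77.34478642,  -5.07182693]), 'joint_vel': array([-0.10719712,  0.09904536, -0.01536319,  0.0245832 , -0.07277488,
       -0.03480164, -0.06786661]), 'effort': array([ 9.27599358e-04, -6.25458455e+01,  4.98419360e-02, -3.91602159e+01,
        1.63327163e-02,  1.00239660e-02, -6.05718151e-05]), 'eef_pos': array([0.28120718, 0.55801775, 0.4039206 ]), 'orientation': array([-1.79917859e+02,  5.08531363e-03,  1.53254687e+02]), 'force': array([ 0.87306439, -0.67274499, -0.64929499]), 'wrist_torque': array([ 0.01496701, -0.07278791, -0.01800133]), 'finger_gap': 1.0034518469736542}
side {'fx': 362.83395737282206, 'fy': 362.83395737282206, 'cx': 256.02445139572035, 'cy': 191.23195554561485, 'R': array([[ 0.90390364, -0.42758513, -0.01136488],
       [-0.24249641, -0.49038177, -0.83709092],
       [ 0.3523545 ,  0.75940548, -0.54694573]]), 't': array([-0.53149441,  0.20643379,  0.78100554])}
mould [(0.77, [207.9, 269.7])]
straightedge [(0.84, [160.2, 180.6]), (0.36, [319.1, 306.0])]
straightedge_grip [(0.89, [162.1, 182.5]), (0.59, [206.8, 269.7])]
tray [(0.77, [317.8, 308.0]), (0.29, [162.9, 183.4])]
tray_handle [(0.8, [320.1, 307.3])]
ball_center [(0.62, [306.7, 323.3])]
top {'fx': 356.20922449931567, 'fy': 356.20922449931567, 'cx': 256.4184544101432, 'cy': 198.72871524877533, 'R': array([[-0.00201138, -0.99999214, -0.00341719],
       [-0.98946064,  0.00248494, -0.14478077],
       [ 0.14478812,  0.00308997, -0.98945786]]), 't': array([0.0070268 , 0.57437895, 1.01886473])}
mould [(0.92, [184.1, 256.7])]
straightedge [(0.94, [227.9, 142.9])]
straightedge_grip [(0.55, [231.9, 141.2]), (0.32, [183.8, 259.2])]
tray [(0.61, [213.1, 374.2])]
tray_handle [(0.72, [213.8, 376.6])]
ball_center [(0.45, [203.8, 377.4]), (0.44, [260.1, 321.5])]
```

View pics/top0.png

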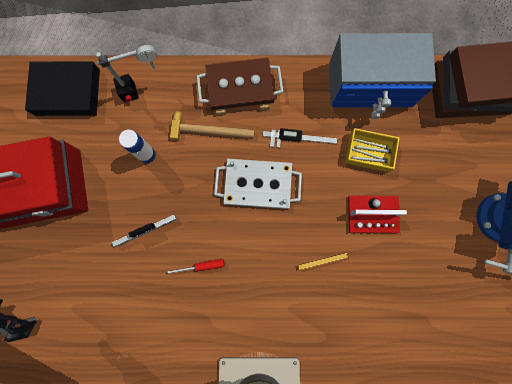

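View pics/side0.png

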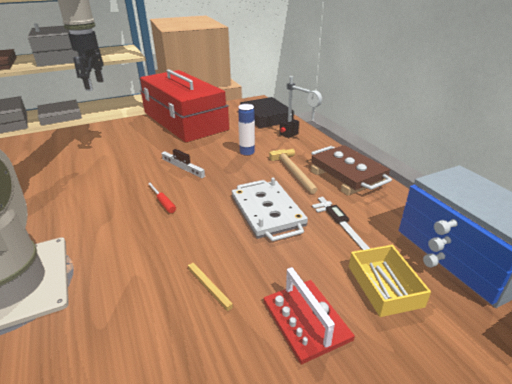

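```bash
python3 - <<'E'
import cv2,numpy as np
t=cv2.imread("pics/top0.png");s=cv2.imread("pics/side0.png")
def c(im,r0,c0,h,w,k): return cv2.resize(im[r0:r0+h,c0:c0+w],None,fx=k,fy=k,interpolation=cv2.INTER_CUBIC)
cv2.imwrite("pics/z1.png",np.vstack([np.hstack([c(t,205,100,60,80,5),c(t,150,210,60,95,5)[:, :400]]),np.hstack([c(t,185,340,60,80,5),c(s,140,150,60,80,5)])]))
cv2.imwrite("pics/z2.png",np.hstack([c(s,170,225,75,85,4.5),c(s,265,258,95,95,4)[:337]])if 0 else c(s,170,225,75,85,7))
cv2.imwrite("pics/z3.png",c(s,265,258,95,95,6))
E
```

```text
(no output)
```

View pics/z1.png

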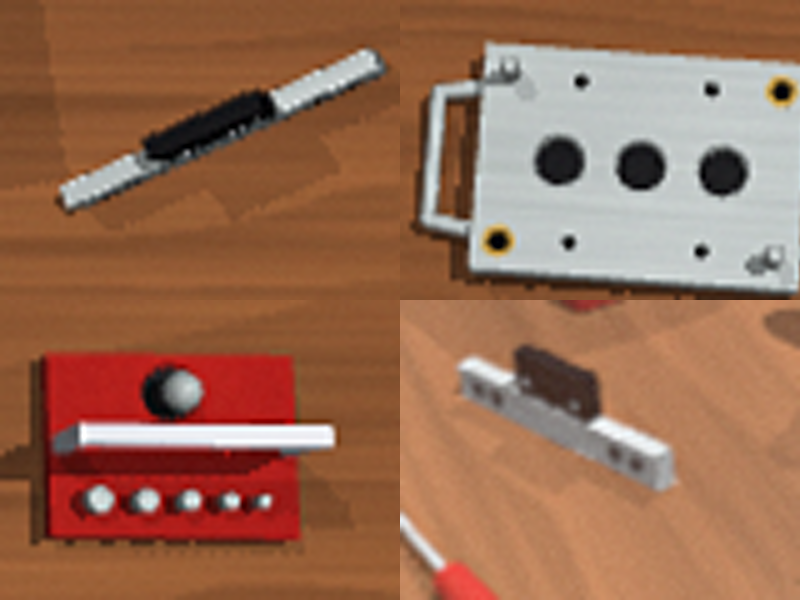

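View pics/z2.png

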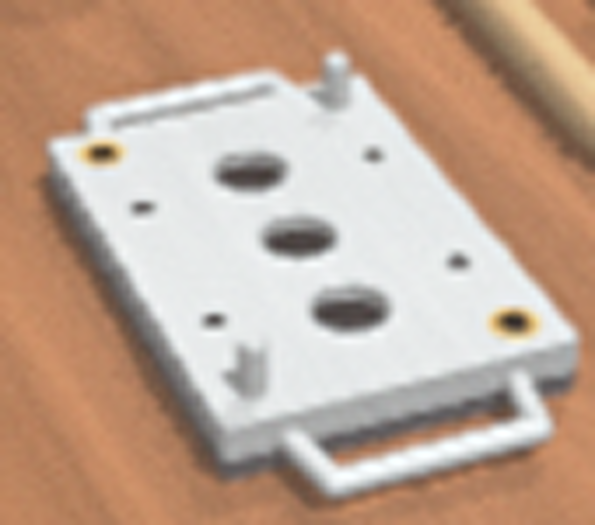

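View pics/z3.png

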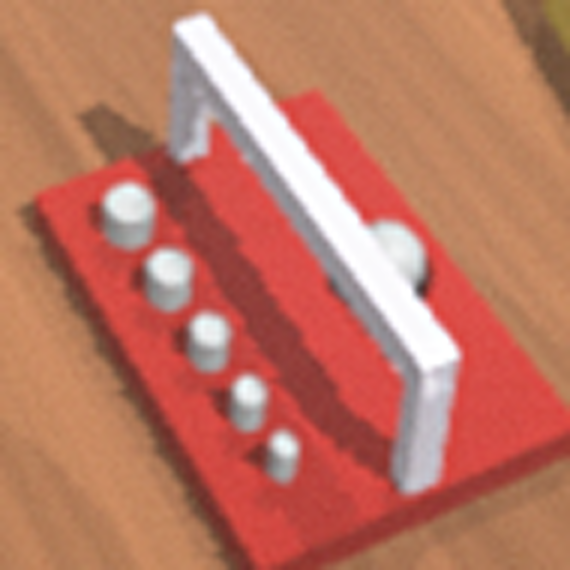

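```bash
cat > h.py <<'E'
import numpy as np,cv2
from scipy.optimize import least_squares
from scipy.ndimage import map_coordinates
def proj(cm,X):
    P=np.atleast_2d(X)@cm['R'].T+cm['t']
    return np.c_[cm['fx']*P[:,0]/P[:,2]+cm['cx'],cm['fy']*P[:,1]/P[:,2]+cm['cy']]
def unproj(cm,u,v,z):
    C=-cm['R'].T@cm['t']; d=cm['R'].T@np.array([(u-cm['cx'])/cm['fx'],(v-cm['cy'])/cm['fy'],1]); return C+d*(z-C[2])/d[2]
def rect(hx,hy,z,n=30,sides="lrfb",m=.08,cx=0):
    a=np.linspace(-1+m,1-m,n);o=[]
    if 'f' in sides:o.append((np.c_[0*a-hx+cx,a*hy,0*a+z],np.c_[0*a-hx-.005+cx,a*hy,0*a+z]))
    if 'b' in sides:o.append((np.c_[0*a+hx+cx,a*hy,0*a+z],np.c_[0*a+hx+.005+cx,a*hy,0*a+z]))
    if 'l' in sides:o.append((np.c_[a*hx+cx,0*a+hy,0*a+z],np.c_[a*hx+cx,0*a+hy+.005,0*a+z]))
    if 'r' in sides:o.append((np.c_[a*hx+cx,0*a-hy,0*a+z],np.c_[a*hx+cx,0*a-hy-.005,0*a+z]))
    return np.vstack([p for p,_ in o]),np.vstack([q for _,q in o])
def place(p,X):
    c,s=np.cos(p[2]),np.sin(p[2]);return X@np.array([[c,s,0],[-s,c,0],[0,0,1]])+np.array([p[0],p[1],0])
def fit(img,cm,p,sets,w=4,it=15,chan=None):
    """sets: list of (pts,out) ; gradient sign: inside brighter => drop"""
    g=(cv2.cvtColor(img,cv2.COLOR_BGR2GRAY) if chan is None else chan).astype(float)
    g=cv2.GaussianBlur(g,(0,0),.6)
    p=np.array(p,float)
    for k in range(it):
        ww=w if k<6 else 2.
        t=np.arange(-ww,ww+.01,.1)
        M=[];Q=[];N=[]
        for P,O in sets:
            a=proj(cm,place(p,P));b=proj(cm,place(p,O));n=b-a
            # normal of edge approx: use tangent from neighbours of same side
            n/=np.linalg.norm(n,axis=1)[:,None]
            X=a[:,None,:]+t[None,:,None]*n[:,None,:]
            v=map_coordinates(g,[X[...,1],X[...,0]],order=1)
            d=-np.gradient(v,axis=1)
            i=d.argmax(1);ok=d.max(1)>.35*np.median(d.max(1))
            M.append(P[ok]);Q.append(X[np.arange(len(i)),i][ok]);N.append(n[ok])
        M=np.vstack(M);Q=np.vstack(Q);N=np.vstack(N)
        f=lambda q:((proj(cm,place(q,M))-Q)*N).sum(1)
        r=least_squares(f,p,loss='soft_l1',f_scale=.3,x_scale=[.01,.01,.05]);p=r.x
    return p,np.sqrt(np.mean(np.minimum(f(p)**2,4))),len(M)
E
cat > m.py <<'E'
from station import *
from h import *
T=cv2.imread("pics/top0.png");S=cv2.imread("pics/side0.png");ct=camera_model("top");cs=camera_model("side")
red=lambda im:cv2.subtract(im[:,:,2],im[:,:,1])
nr=lambda im:im[:,:,0]  # blue: metal bright, wood dark
D=np.deg2rad
def show(n,im,c,x):
    print(n,np.round(x[0][:2],4),np.round(np.rad2deg(x[0][2]),2),'rms',round(x[1],2),x[2])
def draw(im,c,p,sets,o):
    for P,_ in sets:
        for u,v in proj(c,place(p,P)): cv2.circle(o,(int(round(u*4+1.5)),int(round(v*4+1.5))),1,(0,255,0),-1)
oT=cv2.resize(T,None,fx=4,fy=4,interpolation=cv2.INTER_CUBIC);oS=cv2.resize(S,None,fx=4,fy=4,interpolation=cv2.INTER_CUBIC)
m0=unproj(ct,257,184,.025);s0=unproj(ct,143.5,229,.026);t0=unproj(ct,374.5,214,.014)
print(m0,s0,t0)
ms=[rect(.07,.1,.025)];ss=[rect(.007,.1,.026,n=60)];ts=[rect(.056,.075,.014)]
for tag,im,c,o in(("T",T,ct,oT),("S",S,cs,oS)):
    r=fit(im,c,[m0[0],m0[1],D(-4)],ms,chan=nr(im));show(tag+" mould",im,c,r);draw(im,c,r[0],ms,o)
    a=np.linspace(.4,.93,30)
    def hb(): # bar parts outside grip
        P=[];O=[]
        for sg in(1,-1):
            for e in(1,-1):
                P.append(np.c_[0*a+.007*e,sg*a*.1,0*a+.026]);O.append(np.c_[0*a+.012*e,sg*a*.1,0*a+.026])
        b=np.linspace(-.8,.8,6)*.007
        for sg in(1,-1):
            P.append(np.c_[b,0*b+.1*sg,0*b+.026]);O.append(np.c_[b,0*b+.105*sg,0*b+.026])
        return [(np.vstack(P),np.vstack(O))]
    ss=hb()
    r=fit(im,c,[s0[0],s0[1],D(-64) if 0 else D(26-0) ],ss,chan=nr(im));r2=fit(im,c,[s0[0],s0[1],D(-64)],ss,chan=nr(im))
    r=min(r,r2,key=lambda z:z[1]-z[2]*.02);show(tag+" se",im,c,r);draw(im,c,r[0],ss,o)
    r=fit(im,c,[t0[0],t0[1],D(-1)],ts,chan=red(im));show(tag+" tray",im,c,r);draw(im,c,r[0],ts,o)
cv2.imwrite("pics/f1.png",np.hstack([oT[185*4:265*4,95*4:185*4],oT[150*4:230*4,210*4:310*4]]))
cv2.imwrite("pics/f2.png",np.hstack([oT[185*4:280*4,330*4:425*4],oS[265*4:360*4,258*4:353*4]]))
cv2.imwrite("pics/f3.png",np.hstack([oS[140*4:230*4,145*4:225*4],oS[165*4:255*4,225*4:310*4]]))
E
python3 m.py
```

```text
[0.62215724 0.00391991 0.025     ] [0.48612121 0.34343659 0.026     ] [ 0.53073572 -0.35236034  0.014     ]
T mould [0.6263 0.0017] -4.26 rms 0.33 118
T se [0.4831 0.3435] 24.32 rms 0.28 127
T tray [ 0.5316 -0.3513] -1.2 rms 0.5 113
S mould [0.6233 0.0033] -4.37 rms 0.5 117
S se [0.4807 0.3503] 24.49 rms 0.69 132
S tray [ 0.5294 -0.3487] -0.84 rms 0.32 107
```

View pics/f1.png

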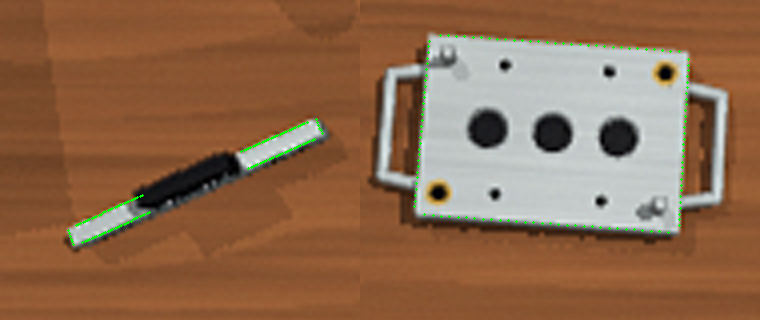

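View pics/f2.png

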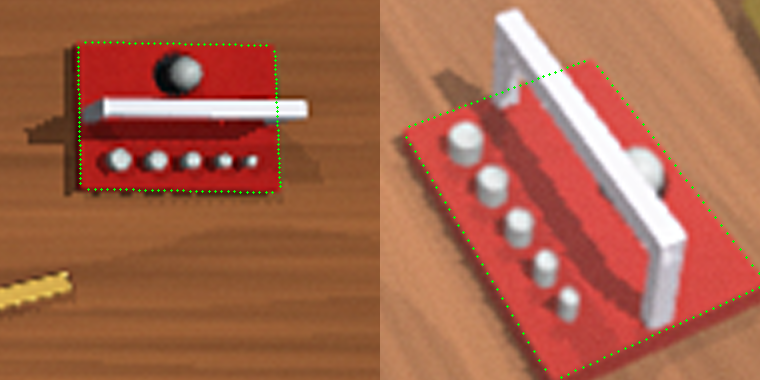

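View pics/f3.png

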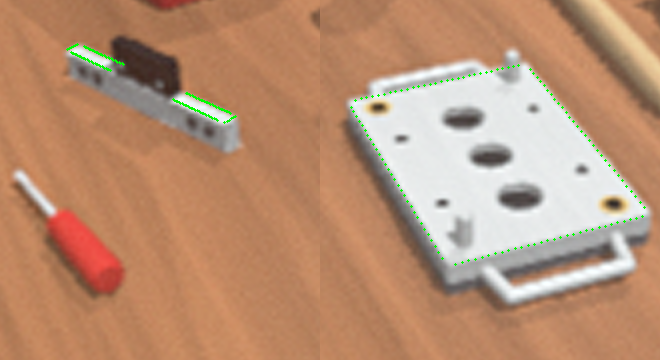

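```bash
cat > plan.py <<'E'
import sys,numpy as np
from scipy.spatial.transform import Rotation as Ro
from station import *
def go(pos,yaw,s=None):
    s=s or get_state();R=Ro.from_euler('xyz',s['orientation'],degrees=True)
    Rt=Ro.from_euler('xyz',[180,0,yaw],degrees=True)
    d=R.inv().apply(np.array(pos)-s['eef_pos'])/.12
    r=(R.inv()*Rt).as_rotvec(degrees=True)/30
    print('t',round(s['clock'],2),'pos',np.round(s['eef_pos'],4),'ori',np.round(s['orientation'],2),'F',np.round(s['force'],1),'gap',round(s['finger_gap'],3))
    print('shift',np.round(d,3),'turn',np.round(r,3),'=> n calls >=',max(abs(d).max(),abs(r).max()).round(2))
if __name__=='__main__': a=list(map(float,sys.argv[1:]));go(a[:3],a[3])
E
python3 plan.py 0.482 0.345 0.32 114.4
```

```text
t 0.7 pos [0.2812 0.5581 0.4048] ori [179.99  -0.   153.26] F [-0.4 -0.3 -0.2] gap 1.001
shift [-2.293 -0.833  0.706] turn [ 0.    -0.     1.295] => n calls >= 2.29
```

>>> {"api": "servo_tool", "payload": {
  "commands": "-0.1 -0.036 0.03 0 0 0 1; -0.3 -0.11 0.09 0 0 0 1; -0.55 -0.2 0.17 0 0 0 1; -0.8 -0.29 0.24 0 0 0 1; -1 -0.36 0.3 0 0 0 1"
}}

```text
clock: 1.2
eef_pos: [0.371, 0.463, 0.3681]
orientation: [-180.0, 0.0, 153.1]
force: [0.3, -0.3, -0.6]
finger_gap: 0.996
```

>>> {"api": "servo_tool", "payload": {
  "commands": "-0.25 -0.09 0.08 0 0 0.15 1; -0.5 -0.18 0.16 0 0 0.35 1; -0.75 -0.27 0.24 0 0 0.6 1; -0.9 -0.33 0.29 0 0 0.8 1; -1 -0.36 0.31 0 0 0.95 1"
}}

```text
clock: 1.7
eef_pos: [0.4584, 0.37, 0.3306]
orientation: [-179.9, 0.1, 124.3]
force: [-0.2, 0.2, -0.1]
finger_gap: 0.997
```

```bash
python3 plan.py 0.482 0.345 0.30 114.4
```

```text
t 1.7 pos [0.4584 0.37   0.3306] ori [-1.7994e+02  6.0000e-02  1.2432e+02] F [-0.2  0.2 -0.1] gap 0.997
shift [-0.282  0.045  0.256] turn [-0.002  0.002  0.331] => n calls >= 0.33
```

>>> {"api": "servo_tool", "payload": {
  "commands": "-0.08 0.01 0.06 0 0 0.08 0.3; -0.16 0.02 0.13 0 0 0.18 0; -0.24 0.035 0.2 0 0 0.28 -0.2; -0.28 0.045 0.25 0 0 0.33 -0.2; -0.28 0.045 0.25 0 0 0.33 -0.2"
}}

```text
clock: 2.2
eef_pos: [0.4805, 0.3476, 0.3004]
orientation: [-179.9, 0.0, 114.8]
force: [-0.0, -0.3, 0.3]
finger_gap: 0.398
```

```bash
python3 plan.py 0.482 0.345 0.204 114.4; python3 - <<'E'
from station import *
import cv2,numpy as np
k=lambda im,r,c:cv2.resize(im[r:r+130,c:c+130],None,fx=3,fy=3)
cv2.imwrite("pics/a1.png",np.hstack([k(capture("top"),170,80),k(capture("side"),100,120)]))
E
```

```text
t 2.2 pos [0.4805 0.3476 0.3004] ori [-1.7992e+02  4.0000e-02  1.1482e+02] F [-0.  -0.3  0.3] gap 0.398
shift [-0.025  0.003  0.803] turn [-0.003  0.001  0.014] => n calls >= 0.8
```

View pics/a1.png

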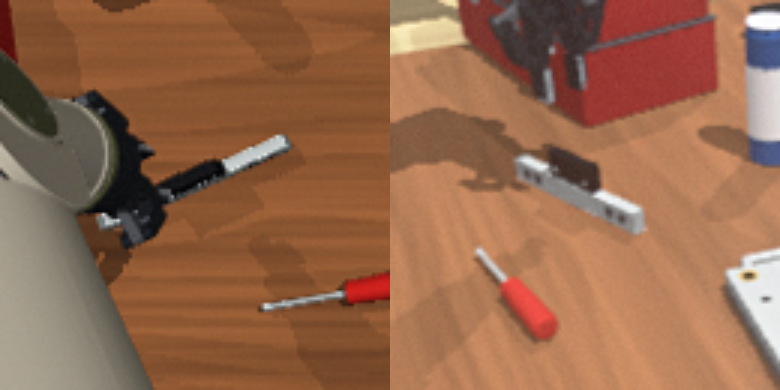

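>>> {"api": "servo_tool", "payload": {
  "commands": "-0.01 0 0.12 0 0 0.01 -0.2; -0.02 0 0.35 0 0 0.014 -0.2; -0.025 0.003 0.58 0 0 0.014 -0.2; -0.025 0.003 0.74 0 0 0.014 -0.2; -0.025 0.003 0.8 0 0 0.014 -0.2"
}}

```text
clock: 2.8
eef_pos: [0.4808, 0.3457, 0.2028]
orientation: [-179.8, 0.0, 114.5]
force: [0.4, -0.8, -0.5]
finger_gap: 0.397
```

>>> {"api": "servo_tool", "payload": {
  "commands": "0 0 0 0 0 0 -0.5; 0 0 0 0 0 0 -0.8; 0 0 0 0 0 0 -1; 0 0 0 0 0 0 -1; 0 0 0 0 0 0 -1",
  "grip_force": 40
}}

```text
clock: 3.3
eef_pos: [0.4818, 0.3459, 0.2058]
orientation: [180.0, -0.0, 114.4]
force: [-0.6, -1.1, -4.1]
finger_gap: 0.158
```

>>> {"api": "servo_tool", "payload": {
  "commands": "0 0 0 0 0 0 -1; 0 0 0 0 0 0 -1; 0 0 0 0 0 0 -1; 0 0 -0.05 0 0 0 -1; 0 0 -0.15 0 0 0 -1",
  "grip_force": 60
}}

```text
clock: 3.8
eef_pos: [0.4815, 0.3456, 0.2231]
orientation: [-179.9, 0.0, 114.4]
force: [-0.5, 0.3, -5.2]
finger_gap: 0.153
```

```bash
python3 plan.py 0.520 0.010 0.27 85.7
```

```text
t 3.8 pos [0.4815 0.3456 0.2231] ori [-1.7989e+02  3.0000e-02  1.1443e+02] F [-0.5  0.3 -5.2] gap 0.153
shift [-2.679 -0.866 -0.388] turn [-0.003  0.002  0.958] => n calls >= 2.68
```

>>> {"api": "servo_tool", "payload": {
  "commands": "-0.05 -0.02 -0.08 0 0 0 -1; -0.2 -0.06 -0.2 0 0 0 -1; -0.4 -0.13 -0.32 0 0 0 -1; -0.65 -0.21 -0.38 0 0 0 -1; -0.9 -0.29 -0.38 0 0 0 -1"
}}

```text
clock: 4.3
eef_pos: [0.4954, 0.2318, 0.2714]
orientation: [179.8, -0.0, 114.4]
force: [0.4, -0.1, -5.8]
finger_gap: 0.15
```

>>> {"api": "servo_tool", "payload": {
  "commands": "-0.25 -0.08 0 0 0 0.1 -1; -0.5 -0.16 0 0 0 0.25 -1; -0.7 -0.22 0 0 0 0.4 -1; -0.85 -0.26 0 0 0 0.5 -1; -0.92 -0.28 0 0 0 0.55 -1"
}}

```text
clock: 4.8
eef_pos: [0.5104, 0.1168, 0.2693]
orientation: [180.0, 0.0, 97.6]
force: [1.0, -0.7, -5.2]
finger_gap: 0.152
```

```bash
python3 plan.py 0.520 0.010 0.27 85.7
```

```text
t 4.8 pos [0.5104 0.1168 0.2693] ori [1.7998e+02 1.0000e-02 9.7640e+01] F [ 1.  -0.7 -5.2] gap 0.152
shift [-0.892 -0.039 -0.006] turn [0.001 0.    0.398] => n calls >= 0.89
```

>>> {"api": "servo_tool", "payload": {
  "commands": "-0.15 -0.006 0 0 0 0.1 -1; -0.4 -0.017 0 0 0 0.2 -1; -0.65 -0.028 0 0 0 0.3 -1; -0.82 -0.035 0 0 0 0.38 -1; -0.89 -0.038 0 0 0 0.4 -1"
}}

```text
clock: 5.3
eef_pos: [0.5203, 0.0103, 0.2691]
orientation: [180.0, 0.0, 85.7]
force: [-0.6, 1.1, -4.7]
finger_gap: 0.153
```

```bash
python3 plan.py 0.525 0.0095 0.21 85.7;python3 - <<'E'
from station import *
import cv2,numpy as np
k=lambda im,r,c:cv2.resize(im[r:r+130,c:c+130],None,fx=3,fy=3)
cv2.imwrite("pics/a2.png",np.hstack([k(capture("top"),130,190),k(capture("side"),110,190)]))
E
```

```text
t 5.3 pos [0.5203 0.0103 0.2691] ori [1.800e+02 2.000e-02 8.569e+01] F [-0.6  1.1 -4.7] gap 0.153
shift [-0.004  0.039  0.492] turn [ 0.     0.001 -0.   ] => n calls >= 0.49
```

View pics/a2.png

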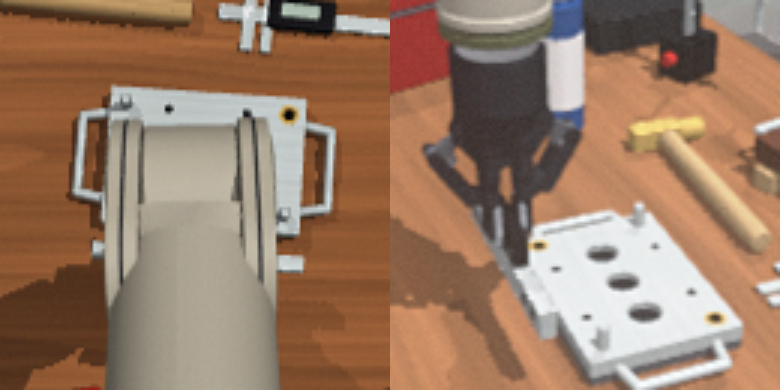

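>>> {"api": "servo_tool", "payload": {
  "commands": "0 0.01 0.12 0 0 0 -1; 0 0.02 0.26 0 0 0 -1; 0 0.03 0.38 0 0 0 -1; 0 0.03 0.45 0 0 0 -1; 0 0.03 0.48 0 0 0 -1"
}}

```text
clock: 5.9
eef_pos: [0.5234, 0.0127, 0.2101]
orientation: [-179.9, 0.0, 86.0]
force: [-0.2, 0.1, -5.4]
finger_gap: 0.149
```

>>> {"api": "servo_tool", "payload": {
  "commands": "0 0 0.01 0 0 0 -1; 0 0 0.02 0 0 0 -1; 0 0 0.03 0 0 0 -1; 0 0 0.04 0 0 0 -1; 0 0 0.05 0 0 0 -1"
}}

```text
clock: 6.4
eef_pos: [0.5239, 0.0121, 0.2058]
orientation: [180.0, -0.0, 85.9]
force: [-5.0, 0.3, 18.9]
finger_gap: 0.152
```

>>> {"api": "servo_tool", "payload": {
  "commands": "0 0 -0.012 0 0 0 -1; 0 0 -0.012 0 0 0 -1; 0 0 -0.012 0 0 0 -1; 0 0 -0.012 0 0 0 -1; 0 0 -0.012 0 0 0 -1"
}}

```text
clock: 6.9
eef_pos: [0.5237, 0.0121, 0.2069]
orientation: [-180.0, -0.0, 85.9]
force: [1.2, -0.4, -6.1]
finger_gap: 0.148
```

```bash
python3 plan.py 0.54 0.0075 0.205 85.7;python3 - <<'E'
from station import *
import cv2,numpy as np
k=lambda im,r,c:cv2.resize(im[r:r+80,c:c+80],None,fx=5,fy=5,interpolation=cv2.INTER_CUBIC)
a=capture("top");b=capture("side");cv2.imwrite("pics/top3.png",a);cv2.imwrite("pics/side3.png",b)
cv2.imwrite("pics/a3.png",np.hstack([cv2.resize(a[175:245,205:315],None,fx=5,fy=5),k(b,170,215)[:350]]))
E
```

```text
t 6.9 pos [0.5237 0.0121 0.2069] ori [-180.     -0.     85.94] F [ 1.2 -0.4 -6.1] gap 0.148
shift [-0.029  0.138  0.016] turn [-0.    -0.     0.008] => n calls >= 0.14
```

View pics/a3.png

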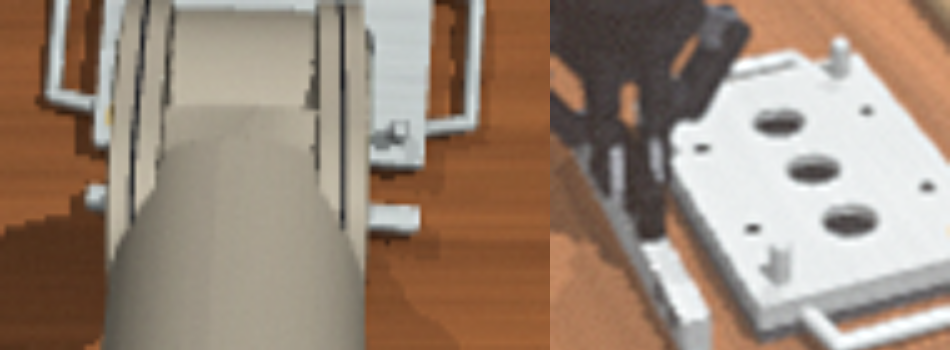

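>>> {"api": "servo_tool", "payload": {
  "commands": "0 0.02 0 0 0 0.008 -1; -0.01 0.05 0 0 0 0.008 -1; -0.02 0.09 0.002 0 0 0.008 -1; -0.02 0.12 0.004 0 0 0.008 -1; -0.02 0.14 0.006 0 0 0.008 -1"
}}

```text
clock: 7.5
eef_pos: [0.5408, 0.0084, 0.2062]
orientation: [180.0, 0.0, 85.7]
force: [0.2, 0.5, -6.2]
finger_gap: 0.151
```

>>> {"api": "servo_tool", "payload": {
  "commands": "0 0.006 0 0 0 0 -1; 0 0.012 0 0 0 0 -1; 0 0.018 0 0 0 0 -1; 0 0.024 0 0 0 0 -1; 0 0.03 0 0 0 0 -1"
}}

```text
clock: 8.0
eef_pos: [0.5439, 0.0083, 0.2062]
orientation: [-180.0, -0.0, 85.7]
force: [0.1, 1.0, -5.1]
finger_gap: 0.148
```

>>> {"api": "servo_tool", "payload": {
  "commands": "0 0.004 0.004 0 0 0 -1; 0 0.008 0.004 0 0 0 -1; 0 0.012 0.004 0 0 0 -1; 0 0.016 0.004 0 0 0 -1; 0 0.02 0.004 0 0 0 -1"
}}

```text
clock: 8.5
eef_pos: [0.5463, 0.0081, 0.2058]
orientation: [-180.0, -0.0, 85.7]
force: [-3.6, -0.1, 0.9]
finger_gap: 0.149
```

>>> {"api": "servo_tool", "payload": {
  "commands": "0 0.004 0 0 0 0 -1; 0 0.008 0 0 0 0 -1; 0 0.012 0 0 0 0 -1; 0 0.012 0 0 0 0 -1; 0 0.012 0 0 0 0 -1"
}}

```text
clock: 9.0
eef_pos: [0.5478, 0.0079, 0.2058]
orientation: [180.0, -0.0, 85.7]
force: [-3.6, 0.9, 2.2]
finger_gap: 0.146
```

>>> {"api": "servo_tool", "payload": {
  "commands": "0 0.004 0 0 0 0 -1; 0 0.008 0 0 0 0 -1; 0 0.012 0 0 0 0 -1; 0 0.012 0 0 0 0 -1; 0 0.012 0 0 0 0 -1"
}}

```text
clock: 9.5
eef_pos: [0.5487, 0.0079, 0.2058]
orientation: [-179.9, -0.0, 85.7]
force: [-9.1, 0.2, 7.9]
finger_gap: 0.153
```

```bash
python3 - <<'E'
from station import *
import cv2,numpy as np
s=get_state();print(s['eef_pos'],s['force'],s['wrist_torque'])
E
```

```text
[0.54869623 0.00787079 0.20581721] [-9.07841449  0.15989071  7.90027141] [0.16384957 2.27799528 0.14093987]
```

>>> {"api": "servo_tool", "payload": {
  "commands": "0 0.004 0 0 0 0 -1; 0 0.006 0 0 0 0 -1; 0 0.006 0 0 0 0 -1; 0 0.006 0 0 0 0 -1; 0 0.006 0 0 0 0 -1"
}}

```text
clock: 10.0
eef_pos: [0.5491, 0.0078, 0.2058]
orientation: [-179.8, -0.0, 85.7]
force: [-11.4, 1.1, 10.7]
finger_gap: 0.157
```

```bash
python3 - <<'E'
from station import *
import cv2,numpy as np
s=get_state();print(s['eef_pos'],s['force'],s['wrist_torque'])
k=lambda im,r,c:cv2.resize(im[r:r+80,c:c+80],None,fx=5,fy=5,interpolation=cv2.INTER_CUBIC)
a=capture("top");b=capture("side")
cv2.imwrite("pics/a4.png",np.hstack([cv2.resize(a[175:245,205:315],None,fx=5,fy=5),k(b,170,215)[:350]]))
E
```

```text
[0.54906816 0.00783535 0.20582681] [-11.37456497   1.137304    10.72799628] [0.13480476 2.93647642 0.17252797]
```

View pics/a4.png

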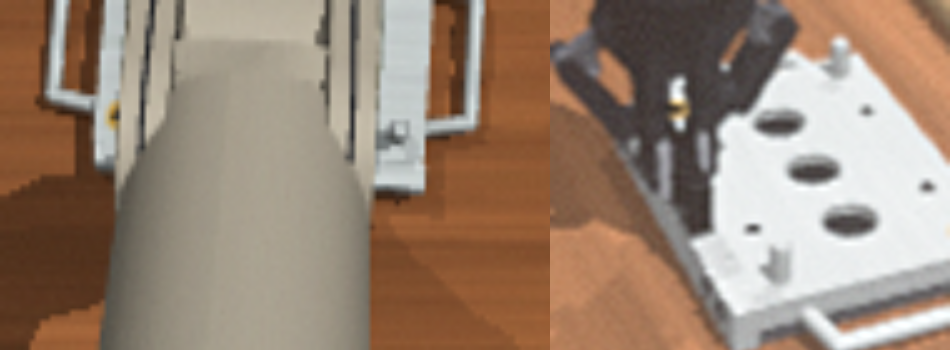

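>>> {"api": "servo_tool", "payload": {
  "commands": "0 -0.003 -0.002 0 0 0 -1; 0 -0.005 -0.004 0 0 0 -1; 0 -0.005 -0.004 0 0 0 -1; 0 -0.005 -0.004 0 0 0 -1; 0 -0.005 -0.004 0 0 0 -1"
}}

```text
clock: 10.6
eef_pos: [0.5488, 0.0079, 0.2058]
orientation: [-179.9, 0.0, 85.7]
force: [-6.2, 0.3, 1.5]
finger_gap: 0.152
```

>>> {"api": "servo_tool", "payload": {
  "commands": "0 0 0 0 0 0 -0.5; 0 0 0 0 0 0 -0.3; 0 0 0 0 0 0 -0.2; 0 0 0 0 0 0 -0.2; 0 0 0 0 0 0 -0.2"
}}

```text
clock: 11.1
eef_pos: [0.5495, 0.0078, 0.2063]
orientation: [180.0, -0.0, 85.7]
force: [0.5, -0.0, 0.6]
finger_gap: 0.401
```

>>> {"api": "servo_tool", "payload": {
  "commands": "0 0 -0.1 0 0 0 -0.2; 0 0 -0.3 0 0 0 -0.2; 0 0 -0.5 0 0 0 -0.2; 0 0 -0.8 0 0 0 -0.2; 0 0 -1 0 0 0 -0.2"
}}

```text
clock: 11.6
eef_pos: [0.5496, 0.0076, 0.3295]
orientation: [179.8, -0.0, 85.7]
force: [-0.1, -0.1, -0.6]
finger_gap: 0.397
```

```bash
python3 plan.py 0.5305 -0.35 0.33 89
```

```text
t 11.6 pos [0.5496 0.0076 0.3295] ori [ 1.7985e+02 -4.0000e-02  8.5670e+01] F [-0.1 -0.1 -0.6] gap 0.397
shift [-2.983  0.067 -0.006] turn [ 0.005 -0.001 -0.111] => n calls >= 2.98
```

>>> {"api": "servo_tool", "payload": {
  "commands": "-0.1 0 0 0 0 0 -0.2; -0.3 0.01 0 0 0 0 -0.2; -0.55 0.015 0 0 0 0 -0.2; -0.8 0.02 0 0 0 0 -0.2; -1 0.025 0 0 0 0 -0.2"
}}

```text
clock: 12.1
eef_pos: [0.5427, -0.1143, 0.3264]
orientation: [-180.0, 0.0, 85.6]
force: [-0.2, -0.4, 0.7]
finger_gap: 0.401
```

>>> {"api": "servo_tool", "payload": {
  "commands": "-0.25 0 0 0 0 -0.03 -0.2; -0.45 0.01 0 0 0 -0.06 -0.2; -0.65 0.015 0 0 0 -0.08 -0.2; -0.85 0.02 0 0 0 -0.11 -0.2; -1 0.025 0 0 0 -0.11 -0.2"
}}

```text
clock: 12.6
eef_pos: [0.5365, -0.234, 0.3263]
orientation: [-180.0, 0.0, 88.9]
force: [-0.3, -0.5, -0.1]
finger_gap: 0.401
```

>>> {"api": "servo_tool", "payload": {
  "commands": "-0.2 0 0 0 0 0 -0.2; -0.4 0 0 0 0 0 -0.2; -0.6 0 0 0 0 0 -0.2; -0.75 0 0 0 0 0 -0.2; -0.8 0 0 0 0 0 -0.2"
}}

```text
clock: 13.1
eef_pos: [0.5345, -0.3303, 0.3261]
orientation: [-180.0, 0.1, 88.8]
force: [0.4, 0.1, 0.1]
finger_gap: 0.4
```

```bash
python3 - <<'E'
from station import *
from h import *
a=capture("top");b=capture("side");cv2.imwrite("pics/top5.png",a);cv2.imwrite("pics/side5.png",b)
cv2.imwrite("pics/a5.png",np.hstack([cv2.resize(a[150:240,210:305],None,fx=4,fy=4,interpolation=cv2.INTER_CUBIC),cv2.resize(b[165:255,225:315],None,fx=4,fy=4,interpolation=cv2.INTER_CUBIC)]))
cv2.imwrite("pics/a5b.png",np.hstack([cv2.resize(a[160:260,320:430],None,fx=3.5,fy=3.5),cv2.resize(b[250:350,250:360],None,fx=3.5,fy=3.5)]))
E
python3 plan.py 0.5305 -0.35 0.33 89
```

```text
t 13.2 pos [ 0.5351 -0.3287  0.3261] ori [-1.7997e+02  1.0000e-02  8.8900e+01] F [-1.4 -0.4 -0.9] gap 0.403
shift [-0.178 -0.035 -0.033] turn [-0.001  0.    -0.003] => n calls >= 0.18
```

View pics/a5.png

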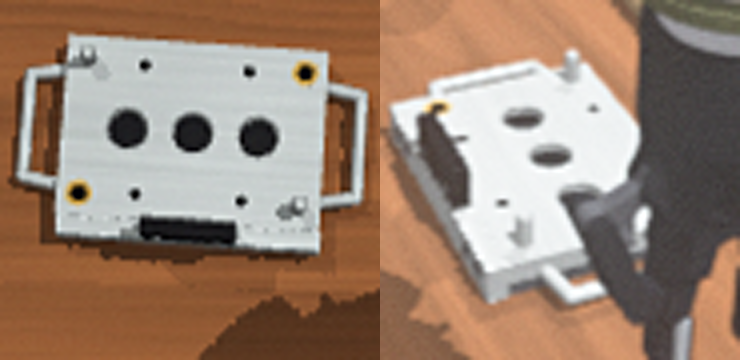

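View pics/a5b.png

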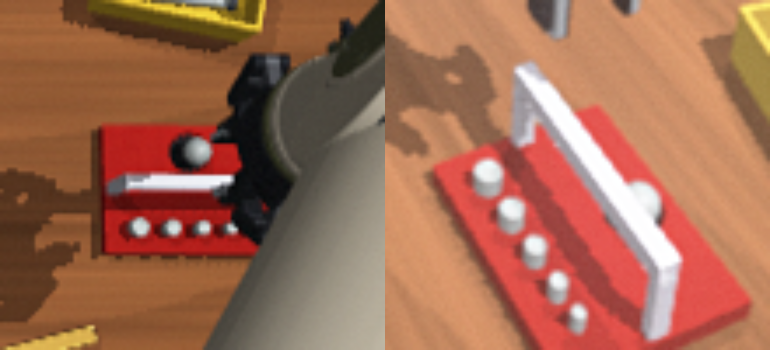

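```bash
python3 - <<'E'
from station import *
from h import *
a=cv2.imread("pics/top5.png");c=camera_model("top");D=np.rad2deg
m=fit(a,c,[.626,.002,-.074],[rect(.07,.1,.025,sides="lrb")],chan=a[:,:,0]);print(m,D(m[0][2]))
u=fit(a,c,[.626,.002,-.074],[rect(.077,.1,.0255,sides="bf",cx=-.007),rect(.07,.1,.025,sides="lr")],chan=a[:,:,0]);print(u,D(u[0][2]))
# front edge only vs mould pose
g=cv2.GaussianBlur(a[:,:,0].astype(float),(0,0),.6)
for y in np.r_[-.095:-.05:10j,.05:.095:10j]:
    t=np.arange(-.1,-.06,.0005);P=np.c_[t,0*t+y,0*t+.026];q=proj(c,place(m[0],P));v=map_coordinates(g,[q[:,1],q[:,0]],order=1)
    print(round(y,3),round(t[np.gradient(v).argmax()]*1000,1),end=' ; ')
E
```

```text
(array([ 0.6267537 ,  0.00174978, -0.07316927]), np.float64(0.3055839435256689), 86) -4.192290405902913
(array([ 0.62631998,  0.00173917, -0.07327616]), np.float64(0.3520166164304668), 106) -4.198414453907341
-0.095 -84.5 ; -0.09 -86.5 ; -0.085 -85.5 ; -0.08 -84.0 ; -0.075 -83.0 ; -0.07 -85.0 ; -0.065 -85.0 ; -0.06 -84.0 ; -0.055 -84.5 ; -0.05 -85.0 ; 0.05 -84.5 ; 0.055 -84.5 ; 0.06 -85.0 ; 0.065 -84.0 ; 0.07 -85.5 ; 0.075 -84.5 ; 0.08 -85.0 ; 0.085 -85.0 ; 0.09 -85.5 ; 0.095 -83.0 ;
```

>>> {"api": "servo_tool", "payload": {
  "commands": "-0.05 -0.01 0.1 0 0 0 -0.2; -0.1 -0.02 0.2 0 0 0 -0.2; -0.16 -0.03 0.3 0 0 0 -0.2; -0.178 -0.035 0.33 0 0 0 -0.2; -0.178 -0.035 0.33 0 0 0 -0.2"
}}

```text
clock: 13.7
eef_pos: [0.5305, -0.3495, 0.2855]
orientation: [-179.9, -0.0, 88.9]
force: [0.7, 0.4, 0.4]
finger_gap: 0.396
```

```bash
python3 plan.py 0.5305 -0.35 0.222 89.1; python3 - <<'E'
from station import *
import cv2,numpy as np
a=capture("top");b=capture("side")
cv2.imwrite("pics/a6.png",np.hstack([cv2.resize(a[160:260,320:430],None,fx=3.5,fy=3.5),cv2.resize(b[250:350,250:360],None,fx=3.5,fy=3.5)]))
E
```

```text
t 13.7 pos [ 0.5305 -0.3495  0.2855] ori [-1.799e+02 -3.000e-02  8.895e+01] F [0.7 0.4 0.4] gap 0.396
shift [-0.004  0.001  0.529] turn [-0.003 -0.001 -0.005] => n calls >= 0.53
```

View pics/a6.png

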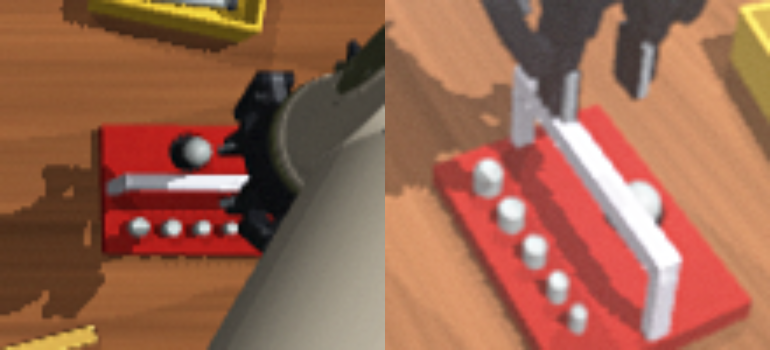

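>>> {"api": "servo_tool", "payload": {
  "commands": "0 0 0.1 0 0 -0.003 -0.2; 0 0 0.22 0 0 -0.005 -0.2; 0 0 0.35 0 0 -0.005 -0.2; 0 0 0.46 0 0 -0.005 -0.2; 0 0 0.525 0 0 -0.005 -0.2"
}}

```text
clock: 14.3
eef_pos: [0.5306, -0.3488, 0.2214]
orientation: [-179.9, -0.1, 89.1]
force: [-0.1, 0.6, -0.5]
finger_gap: 0.402
```

```bash
python3 plan.py 0.5305 -0.35 0.222 89.1; python3 - <<'E'
from station import *
import cv2,numpy as np
a=capture("top");b=capture("side")
cv2.imwrite("pics/a7.png",np.hstack([cv2.resize(a[160:260,320:430],None,fx=3.5,fy=3.5),cv2.resize(b[250:350,250:360],None,fx=3.5,fy=3.5)]))
E
```

```text
t 14.3 pos [ 0.5306 -0.3488  0.2214] ori [-1.7988e+02 -6.0000e-02  8.9150e+01] F [-0.1  0.6 -0.5] gap 0.402
shift [-0.01  -0.001 -0.005] turn [-0.004 -0.002  0.002] => n calls >= 0.01
```

View pics/a7.png

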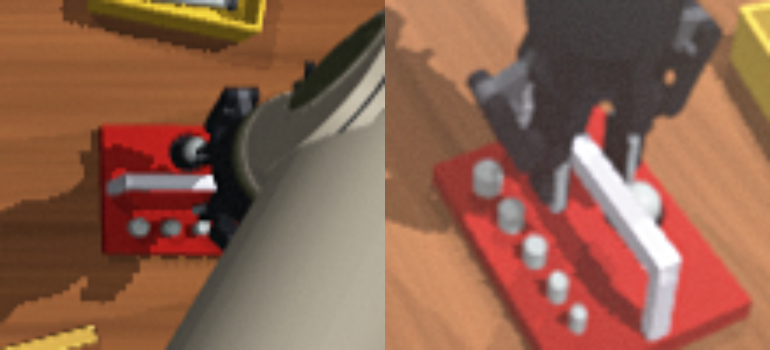

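>>> {"api": "servo_tool", "payload": {
  "commands": "0 0 0 0 0 0 -0.3; 0 0 0 0 0 0 -0.4; 0 0 0 0 0 0 -0.5; 0 0 0 0 0 0 -0.55; 0 0 0 0 0 0 -0.6",
  "grip_force": 20
}}

```text
clock: 14.9
eef_pos: [0.5311, -0.3492, 0.2238]
orientation: [180.0, 0.0, 89.1]
force: [0.7, -0.8, 0.1]
finger_gap: 0.199
```

>>> {"api": "servo_tool", "payload": {
  "commands": "0 0 0 0 0 0 -0.64; 0 0 0 0 0 0 -0.68; 0 0 0 0 0 0 -0.72; 0 0 0 0 0 0 -0.76; 0 0 0 0 0 0 -0.8"
}}

```text
clock: 15.4
eef_pos: [0.5312, -0.3492, 0.2237]
orientation: [180.0, 0.0, 89.2]
force: [1.2, 0.6, 1.6]
finger_gap: 0.133
```

>>> {"api": "servo_tool", "payload": {
  "commands": "0 0 0 0 0 0 -1; 0 0 0 0 0 0 -1; 0 0 0 0 0 0 -1; 0 0 0 0 0 0 -1; 0 0 0 0 0 0 -1",
  "grip_force": 50
}}

```text
clock: 15.9
eef_pos: [0.5312, -0.3492, 0.2238]
orientation: [180.0, 0.0, 89.1]
force: [2.4, -0.1, 2.2]
finger_gap: 0.125
```

>>> {"api": "servo_tool", "payload": {
  "commands": "0 0 0 0 0 0 -1; 0 0 0 0 0 0 -1; 0 0 0 0 0 0 -1; 0 0 0 0 0 0 -1; 0 0 0 0 0 0 -1",
  "grip_force": 90
}}

```text
clock: 16.4
eef_pos: [0.5312, -0.3493, 0.2239]
orientation: [180.0, 0.0, 89.1]
force: [2.9, -0.7, 4.6]
finger_gap: 0.118
```

```bash
python3 plan.py 0.5305 -0.35 0.3 89.1; python3 - <<'E'
from station import *
import cv2,numpy as np
a=capture("top");b=capture("side")
cv2.imwrite("pics/a8.png",np.hstack([cv2.resize(a[160:260,320:430],None,fx=3.5,fy=3.5),cv2.resize(b[250:350,250:360],None,fx=3.5,fy=3.5)]))
E
```

```text
t 16.4 pos [ 0.5312 -0.3493  0.2239] ori [1.7996e+02 1.0000e-02 8.9140e+01] F [ 2.9 -0.7  4.6] gap 0.118
shift [-0.006 -0.005 -0.634] turn [0.001 0.    0.001] => n calls >= 0.63
```

View pics/a8.png

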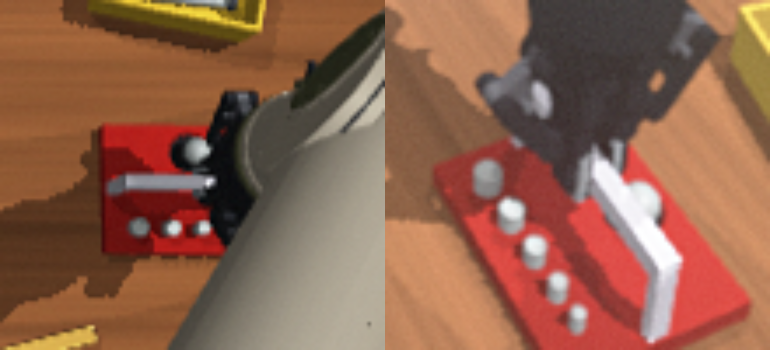

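Gripped, with the ball still in its pocket. Lift slowly.

>>> {"api": "servo_tool", "payload": {
  "commands": "0 0 -0.005 0 0 0 -1; 0 0 -0.015 0 0 0 -1; 0 0 -0.03 0 0 0 -1; 0 0 -0.05 0 0 0 -1; 0 0 -0.07 0 0 0 -1"
}}

```text
clock: 17.0
eef_pos: [0.5307, -0.3491, 0.2317]
orientation: [-179.9, -0.0, 89.1]
force: [-0.3, -0.4, -5.3]
finger_gap: 0.121
```

>>> {"api": "servo_tool", "payload": {
  "commands": "0 0 -0.025 0 0 0 -1; 0 0 -0.055 0 0 0 -1; 0 0 -0.09 0 0 0 -1; 0 0 -0.13 0 0 0 -1; 0 0 -0.17 0 0 0 -1"
}}

```text
clock: 17.5
eef_pos: [0.531, -0.3492, 0.2529]
orientation: [180.0, -0.0, 89.1]
force: [0.2, -0.6, -5.4]
finger_gap: 0.123
```

```bash
python3 plan.py 0.5305 -0.35 0.34 89.1; python3 - <<'E'
from station import *
import cv2,numpy as np
s=get_state();print(s['wrist_torque'])
a=capture("top");b=capture("side")
cv2.imwrite("pics/a9.png",np.hstack([cv2.resize(a[160:260,320:430],None,fx=3.5,fy=3.5),cv2.resize(b[235:335,250:360],None,fx=3.5,fy=3.5)]))
E
```

```text
t 17.5 pos [ 0.531  -0.3492  0.2529] ori [179.99  -0.    89.14] F [ 0.2 -0.6 -5.4] gap 0.123
shift [-0.007 -0.004 -0.726] turn [ 0.    -0.     0.001] => n calls >= 0.73
[ 0.02986589  0.03605812 -0.0544559 ]
```

View pics/a9.png

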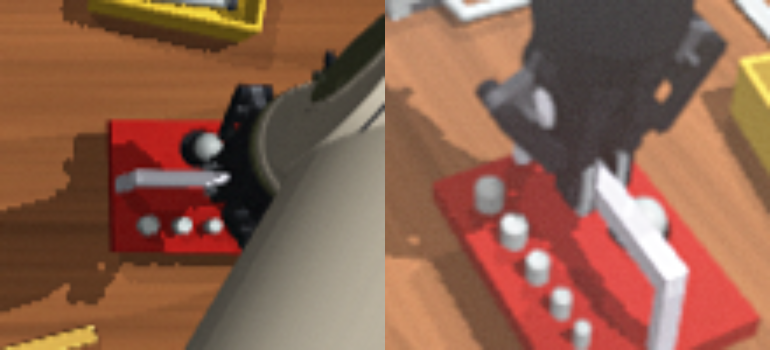

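>>> {"api": "servo_tool", "payload": {
  "commands": "0 0 -0.04 0 0 0 -1; 0 0 -0.08 0 0 0 -1; 0 0 -0.13 0 0 0 -1; 0 0 -0.18 0 0 0 -1; 0 0 -0.24 0 0 0 -1"
}}

```text
clock: 18.1
eef_pos: [0.531, -0.3492, 0.2817]
orientation: [-180.0, -0.0, 89.1]
force: [-0.2, -0.4, -5.1]
finger_gap: 0.117
```

>>> {"api": "servo_tool", "payload": {
  "commands": "0 0 -0.06 0 0 0 -1; 0 0 -0.12 0 0 0 -1; 0 0 -0.18 0 0 0 -1; 0 0 -0.24 0 0 0 -1; 0 0 -0.29 0 0 0 -1"
}}

```text
clock: 18.6
eef_pos: [0.5311, -0.3492, 0.3167]
orientation: [180.0, 0.0, 89.1]
force: [-0.2, -0.4, -5.5]
finger_gap: 0.123
```

>>> {"api": "servo_tool", "payload": {
  "commands": "0 0 -0.05 0 0 0 -1; 0 0 -0.1 0 0 0 -1; 0 0 -0.15 0 0 0 -1; 0 0 -0.19 0 0 0 -1; 0 0 -0.22 0 0 0 -1"
}}

```text
clock: 19.1
eef_pos: [0.5311, -0.3492, 0.3429]
orientation: [180.0, 0.0, 89.1]
force: [-0.9, -0.3, -4.9]
finger_gap: 0.119
```

>>> {"api": "servo_tool", "payload": {
  "commands": "0 0 -0.02 0 0 0 -1; 0 0 -0.03 0 0 0 -1; 0 0 -0.03 0 0 0 -1; 0 0 -0.03 0 0 0 -1; 0 0 -0.03 0 0 0 -1"
}}

```text
clock: 19.6
eef_pos: [0.531, -0.3491, 0.3458]
orientation: [-180.0, -0.0, 89.1]
force: [-0.3, 0.2, -5.2]
finger_gap: 0.126
```

```bash
python3 plan.py 0.6255 0.003 0.35 89.1
```

```text
t 19.6 pos [ 0.531  -0.3491  0.3458] ori [-1.7998e+02 -1.0000e-02  8.9150e+01] F [-0.3  0.2 -5.2] gap 0.126
shift [ 2.946  0.744 -0.035] turn [-0.001 -0.     0.002] => n calls >= 2.95
```

>>> {"api": "servo_tool", "payload": {
  "commands": "0.02 0.005 0 0 0 0 -1; 0.06 0.015 0 0 0 0 -1; 0.12 0.03 0 0 0 0 -1; 0.2 0.05 0 0 0 0 -1; 0.3 0.076 0 0 0 0 -1"
}}

```text
clock: 20.1
eef_pos: [0.5409, -0.3124, 0.346]
orientation: [180.0, -0.0, 89.1]
force: [0.4, -0.4, -6.0]
finger_gap: 0.118
```

>>> {"api": "servo_tool", "payload": {
  "commands": "0.12 0.03 0 0 0 0 -1; 0.24 0.06 0 0 0 0 -1; 0.36 0.09 0 0 0 0 -1; 0.48 0.12 0 0 0 0 -1; 0.6 0.15 0 0 0 0 -1"
}}

```text
clock: 20.6
eef_pos: [0.5601, -0.2402, 0.346]
orientation: [180.0, -0.0, 89.2]
force: [0.2, 0.5, -5.1]
finger_gap: 0.12
```

>>> {"api": "servo_tool", "payload": {
  "commands": "0.12 0.03 0 0 0 0 -1; 0.24 0.06 0 0 0 0 -1; 0.36 0.09 0 0 0 0 -1; 0.48 0.12 0 0 0 0 -1; 0.6 0.15 0 0 0 0 -1"
}}

```text
clock: 21.1
eef_pos: [0.5791, -0.1687, 0.346]
orientation: [-180.0, -0.0, 89.1]
force: [-0.6, 0.3, -4.7]
finger_gap: 0.12
```

>>> {"api": "servo_tool", "payload": {
  "commands": "0.12 0.03 0 0 0 0 -1; 0.24 0.06 0 0 0 0 -1; 0.36 0.09 0 0 0 0 -1; 0.48 0.12 0 0 0 0 -1; 0.6 0.15 0 0 0 0 -1"
}}

```text
clock: 21.6
eef_pos: [0.5982, -0.097, 0.346]
orientation: [-180.0, -0.0, 89.1]
force: [-0.2, -0.4, -5.2]
finger_gap: 0.119
```

>>> {"api": "servo_tool", "payload": {
  "commands": "0.12 0.03 0 0 0 0 -1; 0.24 0.06 0 0 0 0 -1; 0.35 0.09 0 0 0 0 -1; 0.45 0.115 0 0 0 0 -1; 0.54 0.14 0 0 0 0 -1"
}}

```text
clock: 22.1
eef_pos: [0.6159, -0.0326, 0.346]
orientation: [-180.0, -0.0, 89.2]
force: [0.4, -0.1, -4.9]
finger_gap: 0.122
```

>>> {"api": "servo_tool", "payload": {
  "commands": "0.08 0.02 0 0 0 0 -1; 0.15 0.04 0 0 0 0 -1; 0.21 0.055 0 0 0 0 -1; 0.26 0.07 0 0 0 0 -1; 0.29 0.075 0 0 0 0 -1"
}}

```text
clock: 22.6
eef_pos: [0.6254, 0.0016, 0.346]
orientation: [-180.0, -0.0, 89.2]
force: [0.8, 0.5, -5.5]
finger_gap: 0.122
```

>>> {"api": "servo_tool", "payload": {
  "commands": "0 0 0 0 0 0 -1; 0 0 0 0 0 0 -1; 0 0 0 0 0 0 -1; 0 0 0 0 0 0 -1; 0 0 0 0 0 0 -1"
}}

```text
clock: 23.1
eef_pos: [0.6251, 0.0008, 0.346]
orientation: [180.0, -0.0, 89.1]
force: [0.3, -0.3, -4.8]
finger_gap: 0.118
```

```bash
python3 plan.py 0.6255 0.003 0.35 89.1; python3 - <<'E'
from station import *
import cv2,numpy as np
s=get_state();print(s['joint_vel'].round(2))
a=capture("top");b=capture("side");cv2.imwrite("pics/top10.png",a);cv2.imwrite("pics/side10.png",b)
cv2.imwrite("pics/a10.png",np.hstack([cv2.resize(a[130:260,200:320],None,fx=3.3,fy=3.3),cv2.resize(b[110:240,200:320],None,fx=3.3,fy=3.3)]))
for t in("ball_center","straightedge"): print(t,find_in("side",t)[:2],find_in("top",t)[:2])
E
```

```text
t 23.1 pos [0.6251 0.0008 0.346 ] ori [180.    -0.    89.13] F [ 0.3 -0.3 -4.8] gap 0.118
shift [ 0.019  0.003 -0.033] turn [ 0.    -0.     0.001] => n calls >= 0.03
[-0.04 -0.05 -0.06 -0.05 -0.08 -0.03  0.02]
ball_center [{'location': [208.2, 237.5], 'p': 0.43}] []
straightedge [{'location': [212.3, 240.6], 'p': 0.89}] []
```

View pics/a10.png

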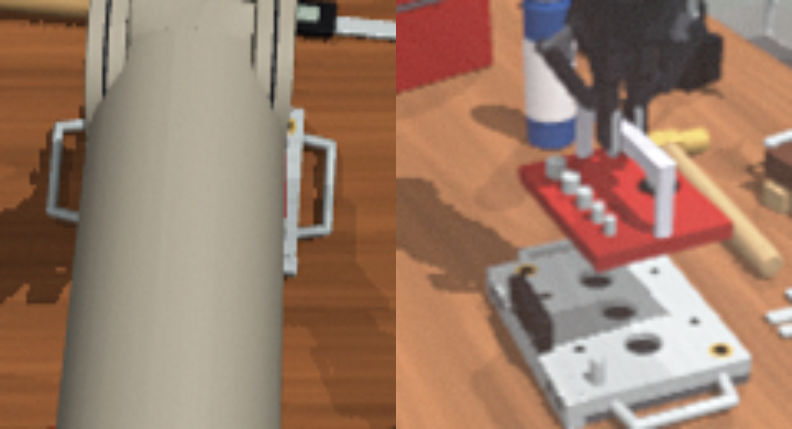

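View pics/side10.png

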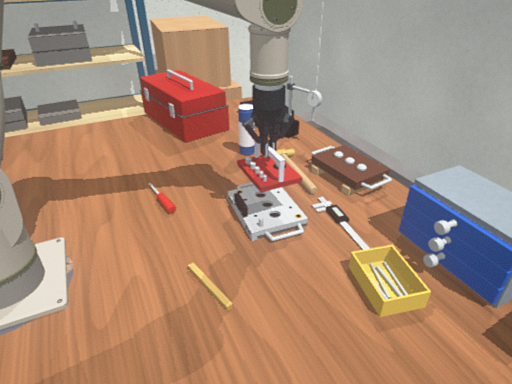

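```bash
python3 - <<'E'
from station import *
from h import *
b=cv2.imread("pics/side10.png");cs=camera_model("side")
X=np.array([.6245,0.,.122]);ya=np.deg2rad(-.9)
print('pocket',proj(cs,place([.6245,0,ya],np.array([[.032,0,.122+.011+.012]]))), 'corners',proj(cs,place([.6245,0,ya],np.array([[x,y,.136] for x in(-.056,.056) for y in(-.075,.075)]))).round(1).tolist())
cv2.imwrite("pics/a11.png",cv2.resize(b[140:200,230:310],None,fx=9,fy=9,interpolation=cv2.INTER_CUBIC))
E
```

```text
pocket [[279.55436269 162.48341664]] corners [[260.9, 187.5], [237.0, 160.1], [302.4, 177.0], [274.6, 151.8]]
```

View pics/a11.png

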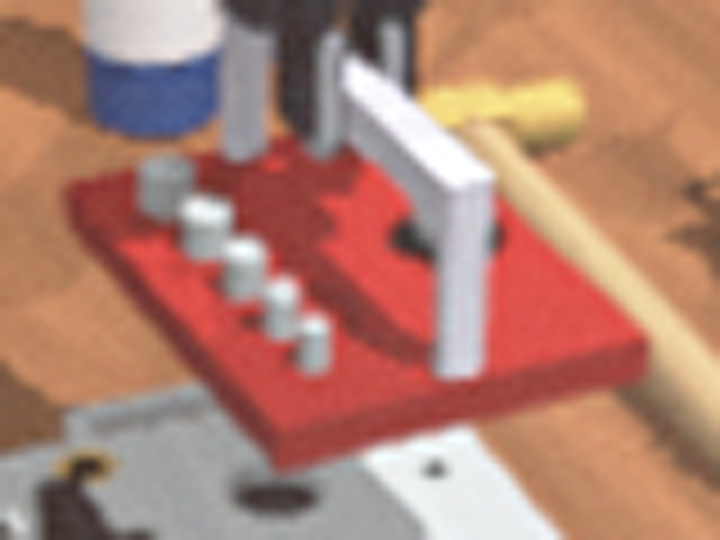

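```bash
python3 - <<'E'
from station import *
s=get_state();print(s['clock'],s['eef_pos'],s['orientation'],s['force'],s['finger_gap'])
print(finish_job())
E
```

```text
23.4 [0.62520075 0.00102683 0.34603406] [ 1.79996205e+02 -6.03421984e-03  8.91432113e+01] [ 0.37205512 -0.04118694 -5.82629212] 0.11873080921779967
the job is handed in; nothing more can be done
None
```

The job is handed in, at about 23.4 s of the 61 s. The straightedge is against the mould's front edge and let go. The gripper is holding the tray level and still over the middle of the mould.

- **Straightedge:** I set it on the bench about 25 mm in front of the mould and slid it up until it touched. I pressed it flush with about 11 N, eased off, and let go. A top picture taken afterwards puts its outer side 84–85 mm from the mould's middle along the whole length, against an ideal 84 mm. That makes it flush and parallel to within the picture's accuracy.
- **Tray:** I gripped it by the handle with 90 N, lifted it slowly and carried it over without any knocks. In the last reading the tool was at (0.625, 0.001) m, within a few millimetres of the mould's middle at about (0.625, 0.002) m. The tray's underside was about 12 cm above the bench, so roughly 10 cm above the mould. The tool was upright, the joints were nearly still, and the tray's corners in the side picture matched a level tray to about a pixel.

**Weaker checks at the end:**
- **Ball:** in the final side picture a handle post mostly hides it, with only a sliver showing in the pocket. The ball detector's only hit, with low confidence, was at the straightedge instead. The tray showed no tilt, and the ball was clearly in its pocket in the picture taken just after lifting.
- **Straightedge:** the arm hid it from the top camera, so its exact position was not measured again after the carry. The side picture shows it still standing against the mould.
- **Other things on the bench:** I saw none of them touched, but I did not measure whether they had moved.

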